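# Fold out the crank and clamp an insole in the bench press

### The arm

A 6-joint arm with a two-finger parallel gripper is mounted at the origin on the work surface. World frame = base frame: x ahead of the robot, y to its left, z up, the work surface at z = 0. Lengths are in m, angles in rad, forces in N, time in s.
With the tool pointing down it reaches from about 0.35 to 0.975 m from the base axis. Payload 17.4 kg.
Tool frame: the origin (TCP) lies between the finger pads; the fingertips stand ctrl.tip_reach ahead of it and the grasp point (between the pads) lies 11 mm behind it (ctrl.tip_reach is the distance from the TCP to the fingertips, in m); z points along the fingers, y is the direction in which the jaws open and shut (so a half turn about z gives the same grasp; the last joint's range is limited). The gripper opens to 85 mm and grips with 20 to 120 N. Pads are 22 mm wide; open, the fingers measure 114 mm over their backs; the gripper's body (76 mm by 85 mm) begins 54 mm behind the grasp point. The pads swing forward as they close: fully open they stand 13 mm farther back than shut.
Start: joints at [-1.301, 0.116, 1.442, -0, 1.584, -0.038], TCP at [0.204, -0.643, 0.239] pointing down, gripper open.
Joint ranges: [-2.83, 2.83], [-0.83, 2.19], [0.07, 2.5], [-1.14, 4.28], [0.01, 3], [-2.97, 2.97]. Speed limits (rad/s): [1.89, 1.89, 2.22, 3.14, 3.14, 3.14].

### API

Orientations are given as a unit quaternion [x, y, z, w].
In Python, from cell import ctrl, eyes gives the robot as it stands.
- The arm moves only by the tool drive_tool, never from a script. Its argument "commands" is a list of rows, each a list of 7 numbers: the turn, a rotation vector about the tool's x, y, z in degrees, then the shift along the tool's x, y, z in m, then the gripper's target within -1 to 1 (shut at 1, half-way at 0, fully open at -1). In form: [[rx, ry, rz, x, y, z, jaw], ...]. A call has 1 to 12 rows; each row shifts and turns the pose as measured when the row begins, along the tool's axes as they then stand; what a row does not reach is not made up. A row lasts 1/8 s, in which the tool goes at most 62.5 mm and 10.7 degrees, less where a joint would pass 70% of its speed; a pose out of reach is approached as far as the arm can. A call is refused whole if a number of a shift passes 0.0625 or a number of a turn 10.7, either way. A call with a gripper value outside its range is refused whole. The fingers move at their own pace and stop on an object; "grip_force" is the grip in N (left out, the last holds). Time passes only in rows, so rows that do not move let the fingers close. It gives the time, the measured TCP pose, the force and the opening at its end, in the units of the state.
- ctrl.get_obs(): the state, without advancing time (a new reading comes with each control period).
- eyes.get_image(name): name is "side" or "top"; returns (picture, depth): 400x640x3 uint8, blue, green, red; 400x640 float32, m along the optical axis (not along the pixel's ray), 0 where there is no reading.
- eyes.camera_model(name): a dict with "K" (3x3 intrinsics, pixels), "extrinsics" (4x4, takes a point from world to camera coordinates). Camera axes: x right, y up, looking along -z (the intrinsics and any distortion apply to the point x, -y, -z); pixel columns grow to the right and rows downward; lengths in m; the calibration is good to about 2 mm. A picture is of the moment at which its call begins. camera_model takes no time and is no camera call.
- ctrl.job_done(): hands the job in, once; it reports no verdict.
Trained networks look in the newest picture that a camera, given by its name, has taken for a name from the list of things; names that differ only in an ending like _2 or _b are one class to them, and where a whole thing is asked for, a point or a joint stands for the part that bears it (a point fixed in the world has none). Each returns a list of dicts, best first, with "conf" (0 to 1); they miss things now and then, are a little off and sometimes report something else, mostly with a low value. They report only what shows in the picture. A call takes as long as a camera call.
- eyes.find_in(camera, query): "xyz" ([x, y, z] in m, in world coordinates, good to about 4 mm: the middle of the surface that is visible of it).
- eyes.place_of(camera, query): "xyz" ([x, y, z] in m, in world coordinates, good to about 4 mm: a listed point, or the origin of a listed thing).
The state is a dict: "time": time; "joint_positions": joint angles; "dq": joint speeds; "joint_torque": joint torques, N m; "tcp_pos": TCP position; "tool_rot": TCP orientation; "contact_force": force on the tool from outside, world axes, zero at the start; "wrist_torque": the same for the moment, N m; "finger_gap": finger opening in m.
Only numpy, scipy, OpenCV 4.12 (cv2) and the standard library are available. Lean on these libraries where they do the work, as an engineer would, in place of code of your own. Each camera call takes 0.05 s, during which the arm holds its last target.

### The job

The insole in the bench press has a freshly glued cover and has to be clamped while the glue takes: fold the crank's grip out all the way to its stop, then wind the crank clockwise (seen from above) until the pad bears firmly on the insole and the crank has gone tight. Do not force the grip's hinge or crush the cover by over-tightening, keep the grip folded out while you wind, and leave the insole board and the other things on the counter where they are. Finish with the press left tight and the grip still folded out.

Things in the scene. Friction and masses are not known exactly. Their poses are not given: they have to be found in the camera images.
- press: Grey two-column bench press, bolted down: base 200 x 380 mm, crosshead 340 x 50 mm with its top 154 mm above the counter, column nuts to 163 mm. An upright screw in its middle carries the crank on top and the pressing plate (platen) with a black rubber pad below. Origin on the counter under the screw, x across the base, y along the crosshead, z up.
- crank_hub (a point): On the screw's axis, level with the top face of the crank arm (170 to 190 mm up). The arm is a steel bar 20 mm wide, 10 mm thick, from the 36 mm hub to a fork at its outer end, at any heading, 10 mm or more above the crosshead. Clockwise from above lowers screw, crank and plate together, 10 mm a turn. Pad to insole at the start: 1.5 to 9.5 mm, 0.15 to 0.95 turn, not measured.
- grip_hinge (a point): Middle of the grip's horizontal hinge pin, 75 mm out from crank_hub along the arm and 17 mm above the arm's top face. Winding free takes 4 to 5.5 N along the path of the grip; once the pad bears, about 8 N more per radian. Properly tight: 8 to 12 N (3.5 to 7 N more than free); at about 13.5 N the cover is crushed. The screw holds by itself when let go.
- grip (a point): Thickest part of the black crank grip, on its centre line, 50 mm from the hinge pin. A belly-shaped sleeve spinning freely on its own centre line: 18 mm thick near the pin, 25 mm here, rounded free end 72 mm from the pin. Folded it lies on top of the arm, free end at the hub, a 4 mm gap below; folded out it stands upright on the arm's outer end.
- fold (a joint): Angle of the grip about its pin, rad: 0 folded flat along the arm towards the hub, 1.57 upright, 1.66 at its stop (leaning 5 degrees outward). Starts at 0 to 0.25. Stiff (0.12 N m, 2.5 N at the thick part), stays where put, no catch: 2.5 N towards the hub folds it in again. The stop gives 0.04 rad per N m; over 20 N at the thick part strains it.
- work: The insole (white, blue cover on top) on its beech board, lying loose on the bed of the press under the pad; board 110 x 265 x 18 mm, 0.95 kg; origin at the centre of the board's underside, long side along y. It stays where it is.
- steel_jar: Bystander: lidded steel jar, 96 mm across, 120 mm high, left of the press. Origin at the centre of its underside.
- spare_insole: Bystander: bare white insole, 255 x 88 x 12 mm, lying left. Origin at its middle, underside.
- dish: Bystander: small white dish, 90 mm across, 28 mm high, left. Origin at the centre of its underside.
- glue_tin: Bystander: tin of glue, 72 mm across, 85 mm high, on the right. Origin at the centre of its underside.
- nippers: Bystander: steel nippers, 110 x 42 x 12 mm, lying on the teal tray paper on the right. Origin near its middle, at the underside.
- spray: Bystander: clear spray bottle, 64 mm across, 170 mm high, at the back left. Origin at the centre of its underside.
- rasp: Bystander: foot rasp with a wooden handle, 205 x 22 x 18 mm, lying on the tray paper. Origin near its middle, at the underside.
- probe: Bystander: thin steel probe, 145 x 8 x 8 mm, lying on the tray paper. Origin near its middle, at the underside.

How it is judged:
By the outcome, as a careful person would: the job done as asked, in the order asked, and still so for the second after the job is handed in, with the robot touching nothing.
It also fails if it takes over 72 s, if anything falls off the work surface, if the arm or the gripper's body presses on something with over 40 N, if the wrist force passes 120 N, or if a joint passes its speed limit or range.

## Working session

There is one attempt and no reset: what is moved stays moved. The work goes in short steps, Python scripts to look and compute and a tool call to move; the robot and the scene stay as the last step left them, time stands still between calls to the robot, and variables do not carry over. Pictures are saved under pics/ and viewed, and the job is handed in when it is done.

Besides the shell and the picture viewer there is one more tool, called after "Call:" as name(argument=value, ...) on one line, values as JSON. drive_tool: Moves the arm, as the interface text tells. Its arguments: {"type":"object","properties":{"commands":{"type":"array","items":{"type":"array","items":{"type":"number"}}},"grip_force":{"type":"number"}},"required":["commands"]}

```bash
ls; mkdir -p pics
python3 - <<'E'
from cell import ctrl, eyes
import cv2, numpy as np
for n in ["side","top"]:
    im,d=eyes.get_image(n); cv2.imwrite(f"pics/{n}0.png",im); np.save(f"pics/{n}0.npy",d)
    m=eyes.camera_model(n); print(n,np.round(m["K"],1).tolist(),np.round(m["extrinsics"],3).tolist(),[k for k in m])
    for q in ["press","crank_hub","grip_hinge","grip"]:
        print(q,[(np.round(r["xyz"],4).tolist(),round(r["conf"],2)) for r in eyes.place_of(n,q)][:3])
o=ctrl.get_obs(); print({k:np.round(v,3).tolist() for k,v in o.items()}, ctrl.tip_reach)
E
```

```text
pics
side [[458.2, 0.0, 311.6], [0.0, 458.2, 196.7], [0.0, 0.0, 1.0]] [[0.974, -0.224, -0.011, -0.515], [0.168, 0.695, 0.699, -0.183], [-0.149, -0.683, 0.715, -1.837], [0.0, 0.0, 0.0, 1.0]] ['K', 'extrinsics']
press [([0.5291, -0.0419, -0.0007], 0.72), ([0.4957, 0.0276, 0.1976], 0.31)]
crank_hub [([0.5323, -0.0389, 0.1858], 0.79), ([0.4978, 0.0266, 0.1969], 0.21)]
grip_hinge [([0.4944, 0.0228, 0.1965], 0.63)]
grip [([0.5204, -0.0184, 0.2085], 0.52)]
top [[377.5, 0.0, 316.0], [0.0, 377.5, 202.1], [0.0, 0.0, 1.0]] [[0.028, -1.0, 0.012, -0.036], [0.994, 0.029, 0.11, -0.561], [-0.11, 0.009, 0.994, -1.287], [0.0, 0.0, 0.0, 1.0]] ['K', 'extrinsics']
press [([0.5271, -0.0464, -0.0019], 0.58)]
crank_hub [([0.5252, -0.0434, 0.1887], 0.73), ([0.4955, 0.0215, 0.1946], 0.27)]
grip_hinge [([0.5999, 0.5272, -0.0003], 0.62), ([0.4979, 0.0205, 0.1954], 0.55)]
grip [([0.5189, -0.0197, 0.2042], 0.45)]
{'time': 0.5, 'joint_positions': [-1.301, 0.116, 1.442, 0.0, 1.584, -0.038], 'dq': [0.0, -0.001, -0.001, 0.0, 0.0, 0.001], 'joint_torque': [0.001, -73.113, -63.222, 0.0, 0.001, 0.0], 'tcp_pos': [0.204, -0.643, 0.239], 'tool_rot': [0.988, 0.153, 0.0, -0.0], 'contact_force': [-1.259, 0.661, -0.199], 'wrist_torque': [-0.005, -0.004, 0.032], 'finger_gap': 0.086} 0.008
```

View pics/side0.png

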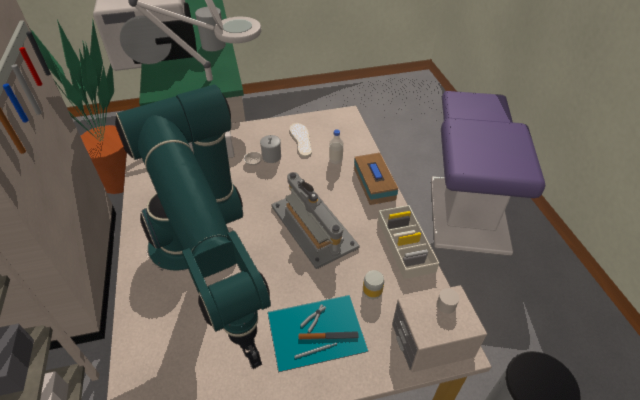

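View pics/top0.png

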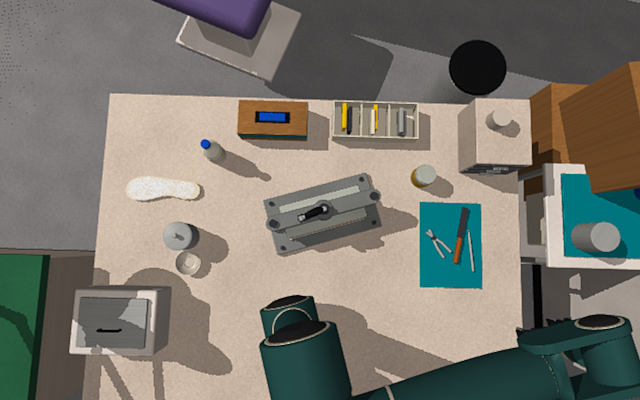

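Run:
```python
import cv2,numpy as np
a=cv2.imread("pics/side0.png")[150:275,250:375]; b=cv2.imread("pics/top0.png")[165:265,250:395]
a=cv2.resize(a,(500,500),interpolation=cv2.INTER_CUBIC);b=cv2.resize(b,(580,400),interpolation=cv2.INTER_CUBIC)
cv2.imwrite("pics/z1.png",a);cv2.imwrite("pics/z2.png",b)
```

```text
(no output)
```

View pics/z1.png

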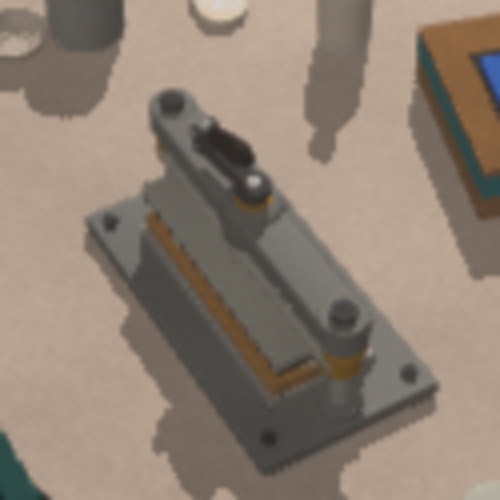

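View pics/z2.png

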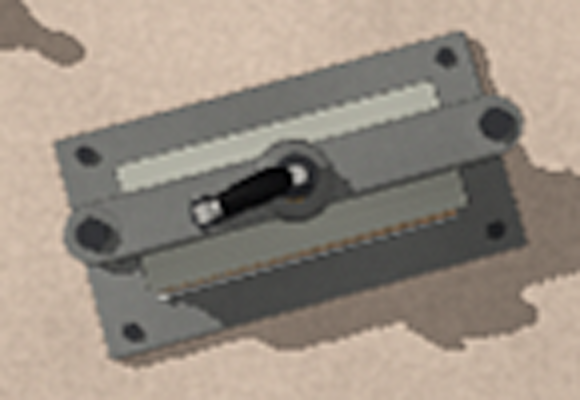

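```bash
cat > h.py <<'E'
import numpy as np
from cell import ctrl, eyes
def cloud(n,d):
    m=eyes.camera_model(n);K=np.array(m["K"]);E=np.array(m["extrinsics"])
    v,u=np.mgrid[:400,:640]
    x=(u-K[0,2])/K[0,0]*d; y=-(v-K[1,2])/K[1,1]*d
    P=np.stack([x,y,-d],-1)
    return (P-E[:3,3])@E[:3,:3]
def proj(n,p):
    m=eyes.camera_model(n);K=np.array(m["K"]);E=np.array(m["extrinsics"])
    c=E[:3,:3]@np.array(p)+E[:3,3]; return K[0,2]+K[0,0]*c[0]/-c[2], K[1,2]-K[1,1]*c[1]/-c[2]
def ray(n,u,v,z):
    m=eyes.camera_model(n);K=np.array(m["K"]);E=np.array(m["extrinsics"]);R=E[:3,:3]
    o=-R.T@E[:3,3]; r=R.T@np.array([(u-K[0,2])/K[0,0],-(v-K[1,2])/K[1,1],-1]); return o+r*(z-o[2])/r[2]
def pos(n,q,k=2):
    return [(np.round(r["xyz"],4).tolist(),round(r["conf"],2)) for r in eyes.place_of(n,q)][:k]
E
python3 - <<'E'
from h import *
import cv2
for n in ["top","side"]:
    d=np.load(f"pics/{n}0.npy"); im=cv2.imread(f"pics/{n}0.png"); P=cloud(n,d)
    g=im.max(2)
    box=(P[...,0]>.42)&(P[...,0]<.62)&(P[...,1]>-.1)&(P[...,1]<.08)&(P[...,2]>.165)
    blk=box&(g<45)&(P[...,2]>.19)
    print(n,box.sum(),blk.sum())
    Q=P[blk]; print("black mean",Q.mean(0),"min",Q.min(0),"max",Q.max(0))
    w,V=np.linalg.eigh(np.cov(Q.T)); print("axis",V[:,-1])
    for lo in np.arange(.165,.235,.005):
        s=box&(P[...,2]>=lo)&(P[...,2]<lo+.005)
        if s.sum(): print(round(lo,3),s.sum(),P[s].mean(0).round(4),im[s].mean(0).round())
print(ray("top",324.5,209,.187),ray("top",301.3,218,.205))
# columns
print(ray("top",250+95/4,165+234/4,.163),ray("top",250+498/4,165+123/4,.163))
print(ray("side",250+173/4,150+102/4,.163),ray("side",250+343/4,150+313/4,.163))
E
```

```text
top 277 136
black mean [ 0.51036143 -0.0112639   0.21387545] min [ 0.48753497 -0.03740201  0.20197062] max [0.52781338 0.02557278 0.22355484]
axis [-0.42214169  0.88899285 -0.17744889]
0.165 1 [ 0.5301 -0.0633  0.166 ] [64. 67. 67.]
0.17 1 [ 0.4966 -0.0049  0.1736] [72. 73. 73.]
0.175 9 [ 0.5181 -0.0349  0.1783] [51. 50. 51.]
0.18 64 [ 0.522  -0.0382  0.1824] [63. 62. 62.]
0.185 15 [ 0.5217 -0.0386  0.1862] [96. 97. 98.]
0.195 3 [0.498  0.0275 0.1986] [82. 82. 83.]
0.2 20 [0.4961 0.0194 0.2029] [81. 83. 84.]
0.205 43 [0.4979 0.0142 0.2075] [77. 78. 79.]
0.21 65 [ 0.5099 -0.0117  0.2128] [22. 22. 22.]
0.215 50 [ 0.5141 -0.02    0.2174] [17. 16. 17.]
0.22 6 [ 0.5146 -0.0217  0.222 ] [18. 17. 17.]
side 238 0<stdin>:9: RuntimeWarning: Mean of empty slice.
  ret = um.true_divide(
Traceback (most recent call last):
ValueError: zero-size array to reduction operation minimum which has no identity
```

Run:
```python
from h import *
import cv2
n="side"
d=np.load(f"pics/{n}0.npy"); im=cv2.imread(f"pics/{n}0.png"); P=cloud(n,d)
box=(P[...,0]>.42)&(P[...,0]<.62)&(P[...,1]>-.1)&(P[...,1]<.08)&(P[...,2]>.165)
blk=box&(im.max(2)<60)&(P[...,2]>.197)
Q=P[blk];print(len(Q),Q.mean(0) if len(Q) else 0)
if len(Q)>3:
    w,V=np.linalg.eigh(np.cov(Q.T)); print("axis",V[:,-1])
for lo in np.arange(.165,.235,.005):
    s=box&(P[...,2]>=lo)&(P[...,2]<lo+.005)
    if s.sum(): print(round(lo,3),s.sum(),P[s].mean(0).round(4),im[s].mean(0).round())
print(ray("top",324.5,209,.187),ray("top",301.3,218,.205))
a,b=ray("top",250+95/4,165+234/4,.163),ray("top",250+498/4,165+123/4,.163);print(a,b,(a+b)/2,np.linalg.norm(a-b))
a,b=ray("side",250+173/4,150+102/4,.163),ray("side",250+343/4,150+313/4,.163);print(a,b,(a+b)/2,np.linalg.norm(a-b))
```

```text
56 [ 0.50767644 -0.01950627  0.21326356]
axis [-0.44576557  0.88611603 -0.12685204]
0.165 22 [ 0.5168 -0.0495  0.1667] [64. 78. 88.]
0.17 13 [ 0.5117 -0.0366  0.1727] [54. 64. 73.]
0.175 20 [ 0.5131 -0.0281  0.1779] [53. 57. 63.]
0.18 46 [ 0.5139 -0.0248  0.1826] [65. 67. 71.]
0.185 31 [ 0.5168 -0.0302  0.1869] [77. 79. 84.]
0.19 7 [ 0.5117 -0.0253  0.1913] [87. 90. 94.]
0.195 4 [0.4921 0.0068 0.1972] [57. 59. 63.]
0.2 11 [0.4967 0.011  0.203 ] [69. 74. 80.]
0.205 27 [0.4982 0.0065 0.2077] [71. 75. 81.]
0.21 20 [ 0.5082 -0.0145  0.2131] [52. 57. 63.]
0.215 29 [ 0.5135 -0.0226  0.2178] [52. 57. 63.]
0.22 8 [ 0.5128 -0.0225  0.2214] [47. 51. 57.]
[ 0.52450766 -0.04552528  0.187     ] [0.49357321 0.02427501 0.205     ]
[0.47676269 0.11073723 0.163     ] [ 0.57326327 -0.20287152  0.163     ] [ 0.52501298 -0.04606715  0.163     ] 0.3281201129739959
[0.47853538 0.10740421 0.163     ] [ 0.57347095 -0.20453958  0.163     ] [ 0.52600316 -0.04856768  0.163     ] 0.32607006295736213
```

Call:
drive_tool(commands=[[0,0,0,0,0,-0.05,-0.2],[0,0,0,0.04,-0.041,-0.03,-0.2],[0,0,0,0.04,-0.041,0,-0.2],[0,0,0,0.04,-0.041,0,-0.2],[0,0,0,0.04,-0.041,0,-0.2],[0,0,0,0.04,-0.041,0,-0.2],[0,0,0,0.04,-0.041,0,-0.2],[0,0,0,0.04,-0.041,0,-0.2],[0,0,0,0.04,-0.041,0,-0.2],[0,0,0,0.04,-0.041,0,-0.2],[0,0,0,0.04,-0.041,0,-0.2],[0,0,0,0.04,-0.041,0,-0.2]], grip_force=20)

```text
time: 2.0
tcp_pos: [0.4925, -0.0662, 0.3229]
tool_rot: [0.989, 0.15, 0.003, 0.001]
contact_force: [0.6, -0.4, -0.4]
finger_gap: 0.0509
```

Call:
drive_tool(commands=[[0,0,-10.7,0,0,0,-0.2],[0,0,-10.7,0,0,0,-0.2],[0,0,-10.7,0,0,0,-0.2],[0,0,-10.7,0,0,0,-0.2],[0,0,-10.7,0,0,0,-0.2],[0,0,-10.7,0,0,0,-0.2],[0,0,-10.7,0,0,0,-0.2],[0,0,-10.7,0,0,0,-0.2],[0,0,-10.7,0,0,0,-0.2]])

```text
time: 3.12
tcp_pos: [0.4935, -0.0613, 0.3235]
tool_rot: [0.543, 0.84, 0.002, 0.003]
contact_force: [0.3, 0.2, -0.1]
finger_gap: 0.0512
```

```bash
cat >> h.py <<'E'
from scipy.spatial.transform import Rotation as Rn
def rel(t,yaw,o=None):
    """yaw: heading in deg of tool y axis, tool down"""
    o=o or ctrl.get_obs(); R=Rn.from_quat(o["tool_rot"])
    a=np.deg2rad(yaw); y=np.array([np.cos(a),np.sin(a),0]); z=np.array([0,0,-1.]); G=Rn.from_matrix(np.stack([np.cross(y,z),y,z],1))
    return np.round(R.inv().apply(np.array(t)-o["tcp_pos"])*1000,1), np.round((R.inv()*G).as_rotvec(degrees=True),2)
E
python3 - <<'E'
from h import *
o=ctrl.get_obs(); print(np.round(np.rad2deg(o["joint_positions"]),1),np.round(Rn.from_quat(o["tool_rot"]).as_matrix(),3).tolist(), o["contact_force"])
print(rel([.5146,-.022,.25],25.5))
E
```

```text
[-10.  -16.5  96.5   0.   99.6 -34.3] [[-0.411, 0.912, 0.007], [0.912, 0.411, -0.0], [-0.003, 0.006, -1.0]] [ 0.3353822   0.15297428 -0.10702129]
(array([27.4, 35. , 73.6]), array([ 0.33,  0.18, -1.22]))
```

Call:
drive_tool(commands=[[0.3,0.2,-1.2,0.027,0.035,0,-0.2],[0,0,0,0,0,0.045,-0.2],[0,0,0,0,0,0.028,-0.2]])

```text
time: 3.5
tcp_pos: [0.5156, -0.0213, 0.2514]
tool_rot: [0.532, 0.847, 0.001, 0.002]
contact_force: [-0.3, 0.2, 0.4]
finger_gap: 0.0508
```

```bash
cat >> h.py <<'E'
import cv2
def snap(tag,boxes={"side":(130,255,240,400),"top":(140,290,230,420)}):
    out=[]
    for n in ["side","top"]:
        im,d=eyes.get_image(n); np.save(f"pics/{n}{tag}.npy",d); cv2.imwrite(f"pics/{n}{tag}.png",im)
        a,b,c,e=boxes[n]; k=im[a:b,c:e]; out.append(cv2.resize(k,(400*k.shape[1]//k.shape[0]*3//4,300),interpolation=cv2.INTER_CUBIC))
    w=max(o.shape[1] for o in out); out=[cv2.copyMakeBorder(o,0,0,0,w-o.shape[1],0) for o in out]
    cv2.imwrite(f"pics/c{tag}.png",np.vstack(out))
E
python3 - <<'E'
from h import *
snap("1"); o=ctrl.get_obs(); print(o["tcp_pos"]); print(rel([.5146,-.022,.2],25.5)); print(pos("side","grip"),pos("side","grip_hinge"),pos("side","crank_hub"))
E
```

```text
[ 0.51503045 -0.02145178  0.25059133]
(array([-0.3, -0.7, 50.6]), array([0.13, 0.03, 0.2 ]))
[([0.4358, 0.4328, -0.0], 0.75), ([0.5177, -0.0194, 0.2049], 0.62)] [([0.4949, 0.0267, 0.1998], 0.51)] [([0.5299, -0.04, 0.1852], 0.71)]
```

View pics/c1.png

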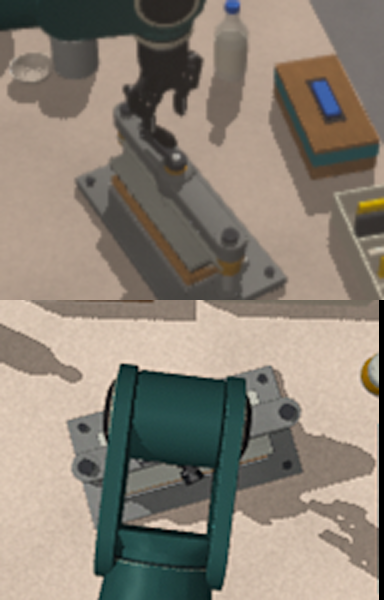

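The gripper hovers open above the folded grip (side view crop around (155,130)). The top view is covered by the arm. Descending, then closing.

Call:
drive_tool(commands=[[0,0,0,0,0,0.025,-0.2],[0,0,0,0,0,0.015,-0.2],[0,0,0,0,-0.001,0.01,-0.2],[0,0,0,0,0,0,-0.2]])

```text
time: 4.25
tcp_pos: [0.5171, -0.0229, 0.2086]
tool_rot: [0.533, 0.846, 0.003, 0.006]
contact_force: [-0.6, -0.8, 0.6]
finger_gap: 0.0506
```

Run:
```python
from h import *
snap("2"); o=ctrl.get_obs(); print(o["tcp_pos"],o["contact_force"])
im=cv2.imread("pics/side2.png")[130:230,260:360]; cv2.imwrite("pics/z3.png",cv2.resize(im,(600,600),interpolation=cv2.INTER_CUBIC))
```

```text
[ 0.51739649 -0.02282747  0.20943731] [0.11522969 0.03734275 0.45644157]
```

View pics/z3.png

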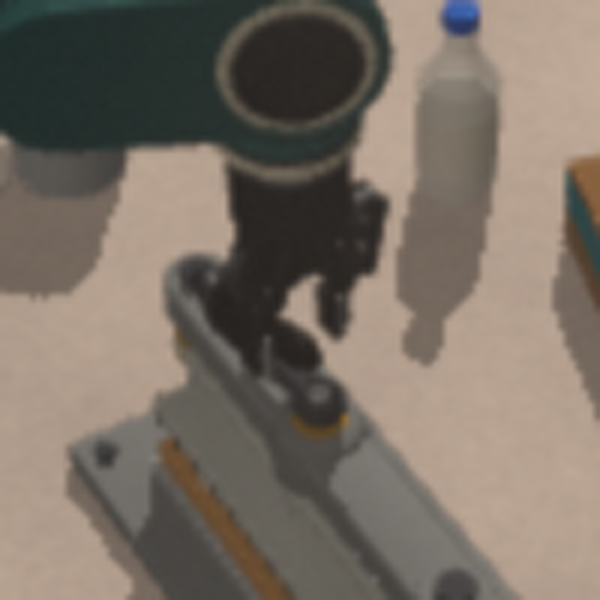

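The fingers straddle the grip (about (285,335) in the crop). I'll go a further 8 mm down and close lightly.

Call:
drive_tool(commands=[[0,0,0,0,-0.002,0.008,-0.2],[0,0,0,0,0,0.002,0.2],[0,0,0,0,0,0,0.5],[0,0,0,0,0,0,0.7],[0,0,0,0,0,0,0.7]], grip_force=20)

```text
time: 4.97
tcp_pos: [0.5172, -0.0233, 0.2001]
tool_rot: [0.532, 0.847, 0.005, 0.009]
contact_force: [1.1, 0.5, -1.3]
finger_gap: 0.0233
```

Run:
```python
from h import *
o=ctrl.get_obs(); print(o["tcp_pos"],o["contact_force"],o["wrist_torque"],o["finger_gap"])
```

```text
[ 0.5171637  -0.02329446  0.20005788] [ 1.07977977  0.45345457 -1.32901003] [-0.06279116 -0.20887373  0.31044284] 0.023290422156913158
```

Call:
drive_tool(commands=[[0,0,0,0.002,0,-0.0086,0.7],[0,0,0,0.004,0,-0.008,0.7],[0,0,0,0,0,0,0.7]])

```text
time: 5.35
tcp_pos: [0.5147, -0.0178, 0.2169]
tool_rot: [0.532, 0.846, 0.006, 0.009]
contact_force: [1.6, 3.3, 0.4]
finger_gap: 0.0232
```

```bash
cat >> h.py <<'E'
HUB=np.array([.526,-.045]); 
def st(h=115.5):
    o=ctrl.get_obs(); a=np.deg2rad(h); u=np.array([np.cos(a),np.sin(a)]); t=np.array([np.sin(a),-np.cos(a)])  # t = clockwise tangent
    p=o["tcp_pos"]; f=o["contact_force"]; T=o["wrist_torque"]
    print("t",round(o["time"],2),"rad/tan/z mm",np.round([(p[:2]-HUB)@u*1e3,(p[:2]-HUB)@t*1e3,p[2]*1e3],1),"F rad/tan/z",np.round([f[:2]@u,f[:2]@t,f[2]],1),"T",np.round([T[:2]@u,T[:2]@t,T[2]],2),"gap",round(o["finger_gap"]*1e3,1),"q6",np.rad2deg(o["joint_positions"][5]).round(0))
    R=Rn.from_quat(o["tool_rot"]).as_matrix(); print(" yaw_y",np.rad2deg(np.arctan2(R[1,1],R[0,1])).round(1),"tilt fix",rel(p,np.rad2deg(np.arctan2(R[1,1],R[0,1])),o)[1])
E
python3 -c "
from h import *
st()"
```

```text
t 5.35 rad/tan/z mm [ 29.4   1.5 216.9] F rad/tan/z [2.3 2.9 0.4] T [-0.29  0.23  0.06] gap 23.2 q6 -31.0
 yaw_y 25.7 tilt fix [ 1.1   0.54 -0.01]
```

Call:
drive_tool(commands=[[0,0,0,0.005,0.0005,-0.0073,0.7],[0,0,0,0.0064,0.0,-0.0063,0.7],[0,0,0,0.0075,0,-0.0049,0.7],[0,0,0,0,0,0,0.7]])

```text
time: 5.85
tcp_pos: [0.5064, -0.0009, 0.2356]
tool_rot: [0.533, 0.846, 0.005, 0.01]
contact_force: [0.2, 3.1, -0.6]
finger_gap: 0.0235
```

```bash
python3 -c "
from h import *
st();snap('3')"
```

```text
t 5.85 rad/tan/z mm [ 48.2   1.3 235.6] F rad/tan/z [ 2.7  1.5 -0.6] T [-0.16  0.14  0.03] gap 23.5 q6 -29.0
 yaw_y 25.6 tilt fix [ 1.05  0.66 -0.01]
```

View pics/c3.png

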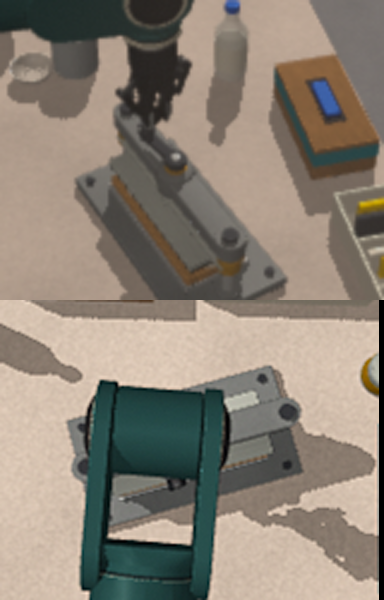

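Call:
drive_tool(commands=[[0,0,0,0.0082,0.0005,-0.0036,0.7],[0,0,0,0.0088,0.0,-0.0021,0.7],[0,0,0,0.005,0,-0.0005,0.7],[0,0,0,0,0,0,0.7]])

```text
time: 6.45
tcp_pos: [0.4974, 0.0175, 0.2421]
tool_rot: [0.534, 0.846, 0.003, 0.011]
contact_force: [0.1, -0.2, 0.5]
finger_gap: 0.0242
```

```bash
python3 -c "
from h import *
st();snap('4')"
```

```text
t 6.45 rad/tan/z mm [ 68.7   1.1 242.1] F rad/tan/z [-0.2 -0.   0.5] T [ 0.   -0.05 -0.02] gap 24.2 q6 -26.0
 yaw_y 25.5 tilt fix [ 0.99  0.86 -0.01]
```

View pics/c4.png

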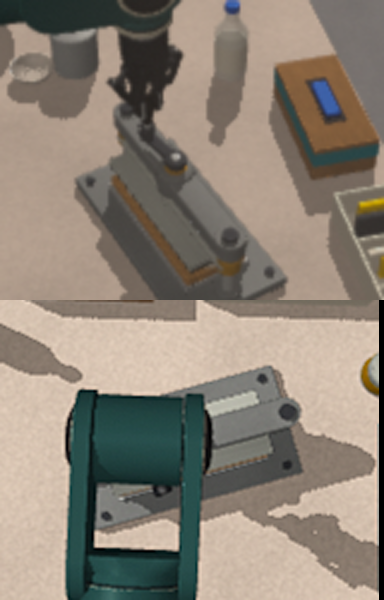

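Call:
drive_tool(commands=[[0,0,0,0.006,0,0,0.7],[0,0,0,0.002,0,0,0.7]])

```text
time: 6.8
tcp_pos: [0.4942, 0.0242, 0.2423]
tool_rot: [0.534, 0.845, 0.003, 0.011]
contact_force: [1.7, -5.0, 2.3]
finger_gap: 0.0236
```

```bash
python3 -c "
from h import *
st()"
```

```text
t 6.8 rad/tan/z mm [ 76.1   1.1 242.3] F rad/tan/z [-5.3 -0.6  2.3] T [ 0.19 -0.82 -0.04] gap 23.6 q6 -25.0
 yaw_y 25.4 tilt fix [ 1.    0.93 -0.01]
```

Call:
drive_tool(commands=[[0,0,0,0.002,0,0,0.7]])

```text
time: 6.92
tcp_pos: [0.4933, 0.0259, 0.2422]
tool_rot: [0.534, 0.845, 0.003, 0.012]
contact_force: [2.1, -4.6, 1.6]
finger_gap: 0.024
```

```bash
python3 -c "
from h import *
st()"
```

```text
t 6.92 rad/tan/z mm [ 78.1   1.  242.2] F rad/tan/z [-5.  -0.   1.6] T [ 0.09 -0.81 -0.01] gap 24.0 q6 -25.0
 yaw_y 25.4 tilt fix [ 0.99  0.95 -0.01]
```

Call:
drive_tool(commands=[[0,0,0,0.002,0,0,0.7]])

```text
time: 7.05
tcp_pos: [0.4924, 0.0276, 0.242]
tool_rot: [0.534, 0.845, 0.003, 0.012]
contact_force: [3.9, -8.5, 1.0]
finger_gap: 0.0236
```

```bash
python3 -c "
from h import *
st()"
```

```text
t 7.05 rad/tan/z mm [ 80.   1. 242.] F rad/tan/z [-9.4 -0.1  1. ] T [ 0.04 -1.67 -0.05] gap 23.6 q6 -25.0
 yaw_y 25.4 tilt fix [ 0.98  0.96 -0.01]
```

Call:
drive_tool(commands=[[0,0,0,0.0005,0,0,0.7]])

```text
time: 7.18
tcp_pos: [0.4924, 0.0277, 0.242]
tool_rot: [0.535, 0.845, 0.002, 0.012]
contact_force: [4.2, -10.9, 1.7]
finger_gap: 0.0234
```

```bash
python3 -c "
from h import *
st()"
```

```text
t 7.17 rad/tan/z mm [ 80.1   1.  242. ] F rad/tan/z [-11.6  -0.9   1.7] T [ 0.07 -1.82 -0.03] gap 23.4 q6 -25.0
 yaw_y 25.4 tilt fix [ 0.98  1.03 -0.01]
```

Call:
drive_tool(commands=[[0,0,0,-0.0005,0,0,0.3],[1,1,0,0,0,0,0.3],[0,0,0,0,0,0,0.3]])

```text
time: 7.55
tcp_pos: [0.4921, 0.0281, 0.2413]
tool_rot: [0.534, 0.845, -0.0, -0.002]
contact_force: [0.6, -0.3, -1.1]
finger_gap: 0.0301
```

```bash
python3 -c "
from h import *
st();snap('5');st()
print(pos('side','grip'),pos('side','grip_hinge'),pos('side','crank_hub'))"
```

```text
t 7.55 rad/tan/z mm [ 80.5   0.9 241.3] F rad/tan/z [-0.6  0.4 -1.1] T [-0.03 -0.01 -0.01] gap 30.1 q6 -25.0
 yaw_y 25.4 tilt fix [-0.15 -0.18 -0.  ]
t 7.65 rad/tan/z mm [ 80.5   0.9 241.5] F rad/tan/z [0.1 0.7 0.2] T [ 0.01 -0.01  0.03] gap 30.2 q6 -25.0
 yaw_y 25.4 tilt fix [-0.1  -0.13 -0.  ]
[([0.4947, 0.0313, 0.2484], 0.41)] [([0.4935, 0.0227, 0.1975], 0.7), ([0.3989, -0.5665, 0.0009], 0.7)] [([0.5305, -0.0409, 0.1867], 0.75), ([0.4947, 0.0228, 0.1952], 0.25)]
```

View pics/c5.png

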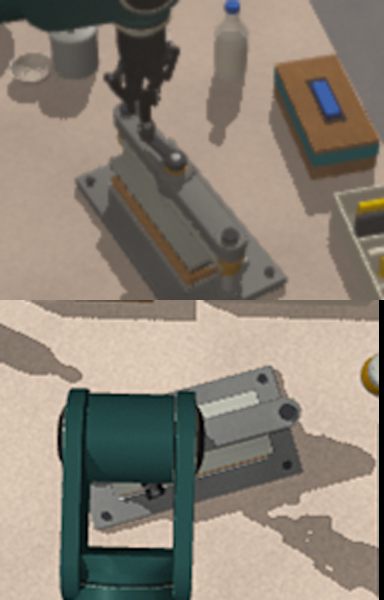

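Call:
drive_tool(commands=[[0,0,-2,0,0.002,0.003,0.3],[0,0,4,-0.0006,0.0055,0.0001,0.3],[0,0,8,-0.0012,0.011,0.0002,0.3],[0,0,8,-0.0012,0.011,0.0002,0.3]])

```text
time: 8.3
tcp_pos: [0.5202, 0.036, 0.2377]
tool_rot: [0.661, 0.75, -0.001, -0.002]
contact_force: [-3.7, -1.3, 3.3]
finger_gap: 0.0302
```

```bash
cat >> h.py <<'E'
def wd(hub=HUB):
    o=ctrl.get_obs(); p=o["tcp_pos"]; v=p[:2]-hub; h=np.rad2deg(np.arctan2(v[1],v[0])); print("heading",h.round(1),"rho",(np.hypot(*v)*1e3).round(1)); st(h)
E
python3 -c "
from h import *
wd()"
```

```text
heading 94.1 rho 81.2
t 8.3 rad/tan/z mm [ 81.2   0.  237.7] F rad/tan/z [-1.  -3.8  3.3] T [ 0.73 -0.1  -0.04] gap 30.2 q6 -6.0
 yaw_y 7.3 tilt fix [-0.21 -0.05 -0.  ]
```

Call:
drive_tool(commands=[[0,0,8,-0.0012,0.011,0.0002,0.3],[0,0,8,-0.0012,0.011,0.0002,0.3],[0,0,8,-0.0012,0.011,0.0002,0.3]])

```text
time: 8.68
tcp_pos: [0.5533, 0.0325, 0.2368]
tool_rot: [0.805, 0.593, -0.002, -0.002]
contact_force: [-4.1, 0.4, 2.5]
finger_gap: 0.0301
```

```bash
python3 -c "
from h import *
wd();snap('6')
for q in ['grip','grip_hinge','crank_hub']: print(q,pos('side',q),pos('top',q))"
```

```text
heading 70.6 rho 82.2
t 8.68 rad/tan/z mm [ 82.2   0.  236.8] F rad/tan/z [-0.9 -4.   2.5] T [ 0.59 -0.05  0.01] gap 30.1 q6 18.0
 yaw_y -17.2 tilt fix [-0.33  0.06  0.  ]
grip [([0.5529, 0.0372, 0.2486], 0.65)] []
grip_hinge [([0.5505, 0.0301, 0.1968], 0.67)] [([0.55, 0.0252, 0.1961], 0.4)]
crank_hub [([0.5337, -0.0434, 0.1854], 0.66)] [([0.5252, -0.042, 0.1834], 0.48)]
```

View pics/c6.png

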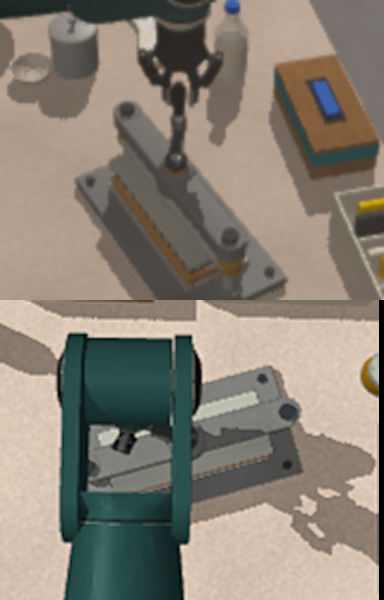

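Call:
drive_tool(commands=[[0,0,8,-0.0016,0.011,0.0001,0.3],[0,0,8,-0.0016,0.011,0.0001,0.3],[0,0,8,-0.0016,0.011,0.0001,0.3]])

```text
time: 9.45
tcp_pos: [0.5795, 0.0149, 0.2366]
tool_rot: [0.911, 0.412, -0.003, -0.002]
contact_force: [-2.9, 3.3, -0.5]
finger_gap: 0.0299
```

```bash
python3 -c "
from h import *
wd()"
```

```text
heading 48.3 rho 80.3
t 9.45 rad/tan/z mm [ 80.3   0.  236.6] F rad/tan/z [ 0.5 -4.4 -0.5] T [0.7  0.05 0.05] gap 29.9 q6 40.0
 yaw_y -41.3 tilt fix [-0.36  0.17  0.  ]
```

Call:
drive_tool(commands=[[0,0,8,-0.0014,0.011,0.0001,0.3],[0,0,8,-0.0014,0.011,0.0001,0.3]])

```text
time: 9.7
tcp_pos: [0.5926, -0.0022, 0.2362]
tool_rot: [0.96, 0.279, -0.003, -0.003]
contact_force: [-1.9, 4.5, 1.1]
finger_gap: 0.0298
```

```bash
python3 -c "
from h import *
wd()"
```

```text
heading 32.7 rho 79.2
t 9.7 rad/tan/z mm [ 79.2  -0.  236.2] F rad/tan/z [ 0.8 -4.8  1.1] T [0.64 0.08 0.05] gap 29.8 q6 55.0
 yaw_y -57.6 tilt fix [-0.4   0.26  0.  ]
```

Call:
drive_tool(commands=[[0,0,6,-0.001,0.011,0.0002,0.3],[0,0,7,-0.001,0.011,0.0002,0.3]])

```text
time: 9.95
tcp_pos: [0.6015, -0.0217, 0.2358]
tool_rot: [0.986, 0.166, -0.003, -0.003]
contact_force: [-1.0, 3.1, 0.3]
finger_gap: 0.03
```

```bash
python3 -c "
from h import *
wd()"
```

```text
heading 17.1 rho 79.0
t 9.95 rad/tan/z mm [ 79.   -0.  235.8] F rad/tan/z [-0.1 -3.2  0.3] T [ 0.69 -0.01 -0.01] gap 30.0 q6 66.0
 yaw_y -70.9 tilt fix [-0.43  0.32  0.  ]
```

Call:
drive_tool(commands=[[0,0,7,-0.001,0.011,0.0002,0.3],[0,0,7,-0.001,0.011,0.0002,0.3]])

```text
time: 10.2
tcp_pos: [0.6053, -0.0427, 0.2354]
tool_rot: [0.999, 0.042, -0.004, -0.004]
contact_force: [-0.9, 6.5, 0.1]
finger_gap: 0.0295
```

```bash
python3 -c "
from h import *
wd()"
```

```text
heading 1.7 rho 79.3
t 10.2 rad/tan/z mm [ 79.3   0.  235.4] F rad/tan/z [-0.7 -6.6  0.1] T [ 0.96 -0.11  0.03] gap 29.5 q6 79.0
 yaw_y -85.1 tilt fix [-0.47  0.41  0.  ]
```

Tangential force and torque are rising, so the pad is starting to bear. Smaller steps from here.

Call:
drive_tool(commands=[[0,0,5,-0.0005,0.007,0.0001,0.3]])

```text
time: 10.32
tcp_pos: [0.6052, -0.0493, 0.2353]
tool_rot: [1.0, -0.002, -0.004, -0.004]
contact_force: [-0.6, 7.3, 0.1]
finger_gap: 0.0296
```

```bash
python3 -c "
from h import *
wd()"
```

```text
heading -3.1 rho 79.3
t 10.32 rad/tan/z mm [ 79.3   0.  235.3] F rad/tan/z [-1.  -7.3  0.1] T [ 1.   -0.2  -0.01] gap 29.6 q6 83.0
 yaw_y -90.2 tilt fix [-0.51  0.45  0.  ]
```

Call:
drive_tool(commands=[[0,0,5,-0.0005,0.007,0.0001,0.3]])

```text
time: 10.45
tcp_pos: [0.6045, -0.0557, 0.2351]
tool_rot: [0.999, -0.046, -0.004, -0.005]
contact_force: [0.2, 8.1, 1.0]
finger_gap: 0.0297
```

```bash
python3 -c "
from h import *
wd()"
```

```text
heading -7.8 rho 79.2
t 10.45 rad/tan/z mm [ 79.2   0.  235.1] F rad/tan/z [-0.9 -8.1  1. ] T [ 1.07 -0.14 -0.02] gap 29.7 q6 87.0
 yaw_y -95.3 tilt fix [-0.56  0.5   0.  ]
```

Call:
drive_tool(commands=[[0,0,5,-0.0005,0.007,0.0001,0.3]])

```text
time: 10.58
tcp_pos: [0.6032, -0.0619, 0.235]
tool_rot: [0.996, -0.09, -0.004, -0.006]
contact_force: [0.6, 7.0, -0.2]
finger_gap: 0.0299
```

```bash
python3 -c "
from h import *
wd()"
```

```text
heading -12.3 rho 79.1
t 10.57 rad/tan/z mm [ 79.1  -0.  235. ] F rad/tan/z [-0.9 -7.  -0.2] T [ 1.2  -0.16  0.02] gap 29.9 q6 92.0
 yaw_y -100.3 tilt fix [-0.61  0.54  0.  ]
```

Call:
drive_tool(commands=[[0,0,4,-0.0005,0.0055,0.0001,0.3]])

```text
time: 10.7
tcp_pos: [0.6017, -0.0665, 0.2349]
tool_rot: [0.992, -0.125, -0.004, -0.006]
contact_force: [1.9, 8.2, 0.5]
finger_gap: 0.0301
```

```bash
python3 -c "
from h import *
wd()"
```

```text
heading -15.8 rho 78.7
t 10.7 rad/tan/z mm [ 78.7   0.  234.9] F rad/tan/z [-0.4 -8.4  0.5] T [ 1.28 -0.03 -0.03] gap 30.1 q6 95.0
 yaw_y -104.4 tilt fix [-0.67  0.59  0.  ]
```

Call:
drive_tool(commands=[[0,0,5,-0.0003,0.007,0.0001,0.3]])

```text
time: 10.82
tcp_pos: [0.5997, -0.0722, 0.2348]
tool_rot: [0.986, -0.168, -0.005, -0.007]
contact_force: [2.6, 8.3, -0.7]
finger_gap: 0.03
```

```bash
python3 -c "
from h import *
wd()"
```

```text
heading -20.3 rho 78.5
t 10.82 rad/tan/z mm [ 78.5  -0.  234.8] F rad/tan/z [-0.4 -8.7 -0.7] T [ 1.33 -0.12 -0.  ] gap 30.0 q6 100.0
 yaw_y -109.4 tilt fix [-0.73  0.65  0.  ]
```

Call:
drive_tool(commands=[[0,0,5,-0.0003,0.0065,0.0001,0.3]])

```text
time: 10.95
tcp_pos: [0.5973, -0.0773, 0.2346]
tool_rot: [0.977, -0.211, -0.005, -0.008]
contact_force: [2.9, 8.8, -0.9]
finger_gap: 0.03
```

```bash
python3 -c "
from h import *
wd()"
```

```text
heading -24.4 rho 78.3
t 10.95 rad/tan/z mm [ 78.3  -0.  234.6] F rad/tan/z [-1.  -9.2 -0.9] T [ 1.42 -0.06  0.05] gap 30.0 q6 104.0
 yaw_y -114.4 tilt fix [-0.79  0.71  0.  ]
```

Force is about 9.3 N, roughly 5 N above free, which is in the tight band. Releasing, then rising straight up.

Call:
drive_tool(commands=[[0,0,0,0,-0.003,0,0.3],[0,0,0,0,0,0,-0.1],[0,0,0,0,0,0,-0.3],[0,0,0,0,0,-0.01,-0.3],[0,0,0,0,0,-0.03,-0.3],[0,0,0,0,0,-0.05,-0.3],[0,0,0,0,0,-0.03,-0.3]])

```text
time: 11.82
tcp_pos: [0.5982, -0.0764, 0.3581]
tool_rot: [0.978, -0.209, -0.006, -0.008]
contact_force: [-0.6, -0.3, -0.3]
finger_gap: 0.0554
```

Call:
drive_tool(commands=[[0,0,0,0.05,0,0,-0.3],[0,0,0,0.05,0,0,-0.3],[0,0,0,0.06,0,0,-0.3],[0,0,0,0.06,0,0,-0.3],[0,0,0,0,0,0,-0.3]])

```text
time: 12.45
tcp_pos: [0.8057, -0.169, 0.3618]
tool_rot: [0.978, -0.207, -0.002, -0.008]
contact_force: [0.1, 0.7, -1.0]
finger_gap: 0.0558
```

```bash
python3 -c "
from h import *
st();snap('7')
for q in ['grip','grip_hinge','crank_hub','work','press']: print(q,pos('side',q),pos('top',q))"
```

```text
t 12.45 rad/tan/z mm [-232.3  199.   361.8] F rad/tan/z [ 0.6  0.4 -1. ] T [ 0.   -0.    0.03] gap 55.8 q6 100.0
 yaw_y -113.9 tilt fix [-0.8   0.44  0.  ]
grip [([0.6042, -0.0703, 0.2476], 0.6)] [([0.4016, -0.5711, -0.0009], 0.74)]
grip_hinge [([0.5977, -0.0703, 0.1946], 0.55), ([0.5986, 0.5214, 0.0015], 0.41)] []
crank_hub [([0.5308, -0.0406, 0.1834], 0.64)] [([0.5239, -0.0433, 0.1802], 0.44)]
work [([0.527, -0.0421, 0.0321], 0.62)] [([0.7252, 0.3401, 0.0008], 0.6)]
press [([0.5298, -0.0443, -0.0007], 0.91)] [([0.5254, -0.0446, -0.0004], 0.68)]
```

View pics/c7.png

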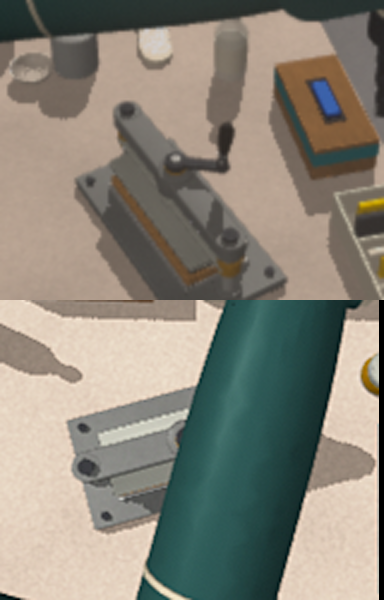

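The side view shows the grip upright at the arm's end (crop (226,140)), with the crank clear of the robot. A quick check of the lean and of the other things follows.

Run:
```python
from h import *
d=np.load("pics/side7.npy"); im=cv2.imread("pics/side7.png"); im0=cv2.imread("pics/side0.png"); P=cloud("side",d)
box=(abs(P[...,0]-.60)<.03)&(abs(P[...,1]+.072)<.03)&(P[...,2]>.215)&(P[...,2]<.28)
Q=P[box]; w,V=np.linalg.eigh(np.cov(Q.T)); a=V[:,-1]*np.sign(V[2,-1]); print(len(Q),Q.mean(0),"axis",a,"outward lean",a[:2]@np.array([.93,-.36]))
df=np.abs(im.astype(int)-im0).max(2)>40
df[:120]=0; n,l,s,c=cv2.connectedComponentsWithStats(df.astype(np.uint8)); print([x.tolist() for x in s[1:] if x[4]>15])
for q in ['steel_jar','dish','glue_tin','spray','spare_insole']: print(q,pos('side',q,1))
```

```text
68 [ 0.5967974  -0.07747595  0.24826578] axis [0.0936941  0.04329646 0.99465915] outward lean 0.0715487875875463
[[115, 120, 108, 74, 3136], [225, 120, 207, 59, 4556], [194, 136, 29, 10, 93], [226, 141, 3, 12, 27], [189, 155, 203, 245, 13938], [176, 167, 15, 16, 42], [298, 179, 16, 16, 134], [317, 181, 21, 22, 189], [168, 189, 24, 32, 178], [318, 204, 7, 5, 24], [140, 208, 12, 34, 232], [327, 214, 6, 14, 54], [150, 227, 49, 26, 150], [199, 226, 5, 15, 21], [161, 247, 20, 6, 42], [288, 252, 17, 23, 161], [129, 259, 22, 53, 390], [162, 292, 24, 68, 321], [112, 371, 47, 29, 510]]
steel_jar [([0.4318, 0.4302, -0.0009], 0.83)]
dish [([0.3457, 0.4178, -0.0039], 0.57)]
glue_tin [([0.6659, -0.3939, -0.001], 0.56)]
spray [([0.7258, 0.344, -0.0006], 0.88)]
spare_insole [([0.5983, 0.5231, 0.0013], 0.62)]
```

```bash
python3 -c "
from cell import ctrl
print(ctrl.job_done())"
```

```text
the job is handed in; nothing more can be done
None
```

The press is wound tight with the grip folded out, and I handed the job in at about 12.5 s of the 72 s allowed.

- **Folding:** I pinched the grip lightly and swung it out about its pin. The radial force rose to about 11.6 N at the stop, below the 20 N that strains the hinge.
- **Winding:** I turned the crank about 137° clockwise with a loosely caged grip. Turning free took about 4.2 N. The force rose once the pad bore, and I stopped at about 9.2 N. That is about 5 N above free and short of the 13.5 N crush point. Force readings scattered by about 1 N. The steadier wrist torque put the final force at about 9.7 N.
- **Last checks:** The robot was clear of everything. The camera showed the grip upright, leaning outward 0.07 to 0.11 rad (the stop is at 0.087).
- **Board and bystanders:** The side camera found the board centred under the screw, and the jar, dish, tin, spray bottle and spare insole were standing on the counter. I took no positions of these beforehand to compare with. The nippers, rasp and probe were not checked separately.
- **Disagreements:** The top camera was partly blocked by the arm. Its reports for the grip and board landed on other things on the counter, so I set them aside and used the side camera.

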